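# Set up the wax block cutter

### The arm

A 7-joint arm with a two-finger parallel gripper is mounted at the origin on a cart in front of the work surface, level with it; the furniture and walls round the work are solid. World frame = base frame: x ahead of the robot, y to its left, z up, the work surface at z = 0. Lengths are in mm, angles in rad, forces in N, time in s.
With the tool pointing down it reaches from about 425 to 925 mm from the base axis. Payload 6.8 kg.
Tool frame: the origin (TCP) lies on the centre line of the jaws, within the pads' length; the fingertips stand 19 mm ahead of it and the grasp point (between the pads) is the TCP; z points along the fingers, y is the direction in which the jaws open and shut (so a half turn about z gives the same grasp; the last joint's range is limited). The gripper opens to 88 mm and grips with 3 to 60 N. Pads are 20 mm wide; open, the fingers measure 115 mm over their backs; the gripper's body (75 mm by 178 mm) begins 61 mm behind the grasp point.
Start: joints at [1.194, 0.477, 0.022, 1.555, -0.011, 1.109, -0.083], TCP at [179.271, -650.776, 241.664] pointing down, gripper open.
Joint ranges: [-2.96, 2.96], [-0.34, 2.1], [-1.41, 1.46], [0.24, 2.44], [-1.37, 4.51], [0.17, 1.92], [-2.96, 2.96]. Speed limits (rad/s): [2.39, 2.39, 3.14, 3.14, 3.14, 3.14, 3.14].

### API

Orientations are given as a unit quaternion [x, y, z, w].
In Python, from station import arm gives the robot as it stands.
- The arm moves only by the tool drive_tool, never from a script. Its argument "deltas" is a list that holds one entry, the list of rows, each a list of 5 numbers: the gripper's target within -1 to 1 (fully open at 1, half-way at 0, shut at -1), then the shift along the tool's x, y, z in mm, then the turn about the tool's z in rad. A call has 1 to 20 rows; each row is the pose to reach, as a shift and turn from the pose measured when the call began, along the tool's axes at that moment; what a row does not reach only later rows make up. A row lasts 1/10 s, in which the tool goes at most 50 mm and 8.59 degrees, less where a joint would pass 70% of its speed; a pose out of reach is approached as far as the arm can. A call with a gripper value outside its range is refused whole. The fingers move at their own pace and stop on an object; "squeeze" is the grip in N (left out, the last holds). Time passes only in rows, so rows that repeat a pose let the fingers close. It gives the time, the measured TCP pose, the force and the opening at its end, in the units of the state.
- arm.state(): the state, without advancing time (a new reading comes with each control period).
- arm.get_image(name): name is "scene" or "top"; returns the picture (384x512x3 uint8, red, green, blue); there is no depth.
- arm.get_calibration(name): a dict with "camera_matrix" (3x3 intrinsics, pixels), "R" (3x3) and "t" (3): a world point X has camera coordinates R X + t. Camera axes: x right, y down, z forward; pixel columns grow to the right and rows downward; lengths in mm; the calibration is good to about 2 mm. A picture is of the moment at which its call begins. get_calibration takes no time and is no camera call.
- arm.close_job(): hands the job in, once; it reports no verdict.
The state is a dict: "time_s": time; "q": joint angles; "qvel": joint speeds; "joint_torque": joint torques, N m; "eef_pos": TCP position; "ee_rot": TCP orientation; "wrist_force": force on the tool from outside, world axes, zero at the start; "wrist_torque": the same for the moment, N m; "grip_width": opening from 0.0 (shut) to 1.0 (fully open).
Only numpy, scipy, OpenCV 4.12 (cv2) and the standard library are available. Lean on these libraries where they do the work, as an engineer would, in place of code of your own. Each camera call takes 0.05 s, during which the arm holds its last target. There are 200 camera calls.

### The job

Set up the block cutter for slicing: first turn its thickness dial until its white pointer stands at the red index tab (leave the tab where it is). Then, using the orange push stick and never the gripper on the wax block itself, feed the block along the guide channel and under the clear blade guard until it is right up against the brass stop. Take the stick out and put it back down on the bench, leaving the other things undisturbed.

Things in the scene. Friction and masses are not known exactly. Their poses are not given: they have to be found in the camera images.
- block_cutter: Fixed bench cutter for wax blocks, grey base, white dial housing. Origin on the bench, under the channel's centreline. +y runs along the channel towards the loading bay (feeding goes along -y), x across, z up. Base x -65 to 65 mm, y -180 to 220 mm; its top (the channel floor) is 18 mm up. Blade, raised, between two dark posts at y -20 mm; 101 mm high with its press knob.
- bay_middle (a point): Middle of the loading bay's floor, at y 160 mm of the cutter, axes as the cutter's. The bay is 54 mm wide between rails 16 mm high (tops 34 mm above the bench), y 110 to 212 mm, with no wall at its +y end. From y 110 to 60 mm the rails narrow as a funnel to the channel.
- channel_mouth (a point): Middle of the floor at the start of the narrow guide channel, at y 60 mm of the cutter, axes as the cutter's. The channel is 33 mm wide between the same rails, from y 60 to -45 mm. A clear guard lies over it from y 57 to -13 mm: underside 47 mm, top 50 mm above the bench.
- dial_grip (a point): On the dial's vertical axis (cutter x 0, y -115 mm), 70 mm above the bench, in the black bar grip: 50 mm long, 13 mm wide, from 49 to 78 mm above the bench, on a skirt of radius 29 mm, on a housing 40 mm high (y -176 to -62 mm). The point's x axis runs along the bar to the pointer. Turns stiffly (about 0.14 N m), stays where left.
- dial_pointer (a point): Tip of the white pointer on the dial's skirt, 36 mm from the dial's axis, 48 mm above the bench.
- tab_mark (a point): Where the pointer tip must stand: 36 mm from the dial's axis, just inside the inner end of the red index tab, which sits on the rim of the tick scale (14 x 6 mm, top 46.5 mm above the bench). The tab could be shoved round the rim, but must be left where it is.
- thickness_dial (a joint): Dial angle, rad, 0 to 4.71, growing clockwise seen from above. At 0 the pointer points 135 degrees counter-clockwise (from above) from the cutter's +x. A cam joins the dial to the brass stop: each radian draws the stop 3.5 mm along the cutter's -y; at 0 the stop face is at the blade.
- index_tab (a joint): Angle of the red index tab about the dial's axis, measured like thickness_dial: the pointer is at the tab when both are equal. The tab is always clockwise of the pointer at the start.
- stop_face (a point): Middle of the brass stop's face (30 mm wide, 20 mm high), in the channel past the blade, 29.5 mm above the bench. Its axes are parallel to the cutter's; the face looks along +y. It moves with the dial. Strong pushes (over about 35 N) drive the stop and dial back.
- block_center (a point): Centre of the cream wax block, 30 mm wide (x), 46 mm long (y), 22 mm high, about 50 g. It lies loose on the floor of the loading bay, length roughly along the channel, and must be pushed only with the stick. Its axes start within 0.1 rad of the cutter's.
- block_front (a point): Middle of the block's leading end face (towards the stop), 11.5 mm above the block's underside; its axes are the block's. Has to meet stop_face.
- stick_grip (a point): In the upright handle of the orange push stick, 40 mm above its underside. Handle 16 mm (x) by 26 mm (y), rising to 57 mm. Its bar, 22 mm wide, 12 mm high, runs along the stick's y from 20 mm behind the handle's middle (+y) to the tip 130 mm in front (-y). It stands on its bar on the bench, left of the cutter, tip roughly towards the robot; about 90 g.
- stick_tip (a point): Middle of the black front end face of the push stick's bar, 6 mm above the underside, 130 mm from the handle's middle along the stick's -y.
- steel_dish: Round stainless dish, 99 mm across, 29 mm high, loose on the bench behind the cutter's left end; bystander. Origin under its centre.
- petri_glass: Open glass dish, 100 mm across, 16 mm high, loose on the right of the bench; bystander. Origin under its centre.
Mind the look-alikes: they are no part of the job. What is shaped like the part that bears block_center but green or turquoise is not meant.

How it is judged (in metres and radians):
On the way, in this order (a step that is already met when the one before it is completed fails the run):
1. the dial's pointer stands at the red tab while the block still waits short of the guard (horizontal distance between dial_pointer and tab_mark below 0.0036 m and y of block_front in the frame of stop_face above 0.07 m), for 0.3 s.
2. the block has been fed up against the stop (y of block_front in the frame of stop_face below 0.002 m and distance between block_front and stop_face below 0.005 m), for 0.2 s.
At the end, for the whole second after the job is handed in: The dial's pointer tip is within 3.6 mm (about 6 degrees, less than half a division) of the tab mark, the block's leading end is within 2 mm of the stop face and square in the channel (centres within 5 mm), and the push stick lies on the bench outside the cutter (all of step 2 and horizontal distance between dial_pointer and tab_mark below 0.0036 m and height (world z) of stick_grip between 0.003 and 0.046 m and height (world z) of stick_tip below 0.016 m); the robot touches nothing.
It fails at once if the fingers touch the wax block (contact force between the fingers and wax_block above 0.5 N).
It fails at once if the red index tab is moved (distance of tab_mark from where it was at the start of the episode above 0.004 m).
It fails at once if a bystander is disturbed (distance of any of steel_dish, petri_glass from where it was at the start of the episode above 0.02 m).
It also fails if it takes over 72 s, if anything falls off the work surface, if the arm or the gripper's body presses on something with over 40 N, if the wrist force passes 120 N, or if a joint passes its speed limit or range.

## Working session

There is one attempt and no reset: what is moved stays moved. The work goes in short steps, Python scripts to look and compute and a tool call to move; the robot and the scene stay as the last step left them, time stands still between calls to the robot, and variables do not carry over. Pictures are saved under pics/ and viewed, about 8 in all and at most 12, crops included, and the job is handed in when it is done.

Besides the shell and the picture viewer there is one more tool, called by a JSON object that holds its "fn" and its "kwargs", one argument or row to a line. drive_tool: Moves the arm, as the interface text tells. Its arguments: {"type":"object","properties":{"deltas":{"type":"array","items":{"type":"array","items":{"type":"array","items":{"type":"number"}}}},"squeeze":{"type":"number"}},"required":["deltas"]}

```bash
mkdir -p pics; ls
python3 - <<'E'
from station import arm
import cv2,numpy as np
s=arm.state();print(s['time_s'],s['eef_pos'],s['ee_rot'],s['grip_width'])
for n in("scene","top"):
    im=arm.get_image(n);cv2.imwrite(f"pics/{n}0.png",im[...,::-1]);c=arm.get_calibration(n)
    print(n,np.round(c['camera_matrix'],1).tolist(),np.round(c['R'],3).tolist(),np.round(c['t'],1).tolist())
E
```

```text
pics
0.0 [ 179.12201135 -650.22721975  240.68732881] [ 9.90980617e-01  1.34002278e-01 -1.78943278e-04 -8.79377327e-04] 0.998489748682347
scene [[412.5, 0.0, 256.7], [0.0, 412.5, 193.3], [0.0, 0.0, 1.0]] [[-0.641, -0.768, 0.003], [-0.53, 0.44, -0.725], [0.555, -0.466, -0.689]] [380.5, 337.2, 1090.6]
top [[433.1, 0.0, 265.7], [0.0, 433.1, 186.2], [0.0, 0.0, 1.0]] [[0.33, -0.944, -0.004], [-0.888, -0.309, -0.341], [0.321, 0.116, -0.94]] [-183.4, 526.0, 1393.6]
```

```bash
python3 -c "
import cv2
a=cv2.imread('pics/top0.png');cv2.imwrite('pics/top0b.png',cv2.resize(a,(800,600),interpolation=cv2.INTER_CUBIC))"
```

```text
(no output)
```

View pics/top0b.png

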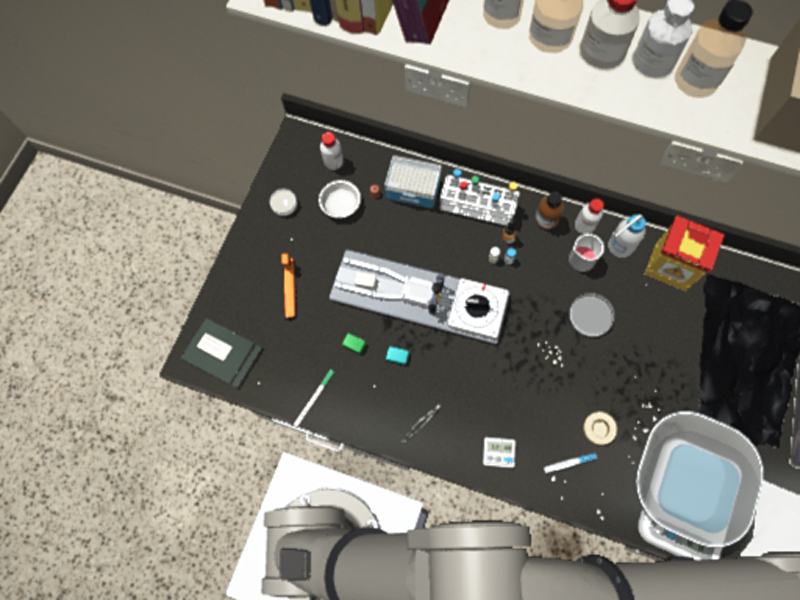

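View pics/scene0.png

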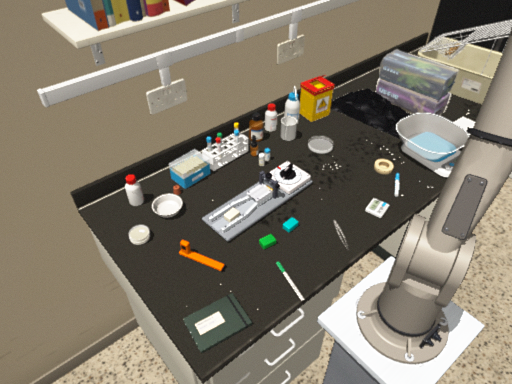

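The top view shows the cutter at about (420,295) of the 800x600 picture, with the dial at its right end at (480,305), the stick at (289,287), and the block in the bay at (366,280). The scene view agrees. Next I crop for detail and write helpers.

```bash
cat > h.py <<'E'
import numpy as np,cv2
from station import arm
C={n:{k:np.array(v) for k,v in arm.get_calibration(n).items()} for n in("scene","top")}
def ray(n,u,v,z):
    c=C[n];d=c['R'].T@np.linalg.inv(c['camera_matrix'])@[u,v,1];o=-c['R'].T@c['t'];return o+d*(z-o[2])/d[2]
def proj(n,X):
    c=C[n];p=c['camera_matrix']@(c['R']@np.array(X,float)+c['t']);return p[:2]/p[2]
def crop(im,x,y,w,h,f): return cv2.resize(im[y:y+h,x:x+w],None,fx=f,fy=f,interpolation=cv2.INTER_CUBIC)
E
python3 - <<'E'
from h import *
a=cv2.imread('pics/top0.png');b=cv2.imread('pics/scene0.png')
cv2.imwrite('pics/c0.png',np.vstack([crop(a,205,155,130,70,6),]))
for n,im in(('top',a),('scene',b)):
    h=cv2.cvtColor(im,cv2.COLOR_BGR2HSV)
    for nm,lo,hi in(('orange',(8,200,150),(20,255,255)),('redlo',(0,150,100),(7,255,255)),('redhi',(170,150,100),(180,255,255))):
        m=cv2.inRange(h,lo,hi);k,_,st,ce=cv2.connectedComponentsWithStats(m)
        for i in range(1,k):
            if st[i,4]>=2: print(n,nm,st[i].tolist(),ce[i].round(1).tolist(),ray(n,*ce[i],46).round().tolist())
E
```

```text
top redlo [392, 0, 16, 4, 41] [399.1, 1.0] [1536.0, -249.0, 46.0]
top redlo [206, 85, 8, 8, 48] [209.7, 88.3] [882.0, 343.0, 46.0]
top redlo [295, 117, 4, 4, 14] [296.5, 118.3] [867.0, -14.0, 46.0]
top redlo [377, 127, 10, 9, 61] [381.4, 130.7] [921.0, -327.0, 46.0]
top redlo [424, 138, 40, 36, 677] [443.7, 154.1] [903.0, -564.0, 46.0]
top redlo [443, 169, 2, 1, 2] [443.5, 169.0] [845.0, -575.0, 46.0]
scene orange [317, 80, 9, 7, 11] [321.5, 83.1] [961.0, -699.0, 46.0]
scene orange [310, 82, 13, 7, 15] [315.3, 85.8] [962.0, -659.0, 46.0]
scene orange [301, 84, 13, 12, 20] [306.0, 89.4] [966.0, -603.0, 46.0]
scene orange [328, 87, 3, 2, 4] [328.8, 87.5] [911.0, -695.0, 46.0]
scene orange [324, 88, 3, 2, 3] [325.0, 88.7] [915.0, -674.0, 46.0]
scene orange [320, 90, 3, 2, 4] [321.0, 90.5] [915.0, -648.0, 46.0]
scene orange [252, 151, 4, 4, 10] [253.5, 152.5] [759.0, -122.0, 46.0]
scene orange [179, 240, 45, 31, 393] [199.6, 257.0] [483.0, 306.0, 46.0]
scene redlo [148, 2, 16, 14, 158] [155.3, 8.6] [2289.0, -582.0, 46.0]
scene redlo [95, 15, 1, 3, 3] [95.0, 16.0] [2414.0, -237.0, 46.0]
scene redlo [300, 76, 35, 19, 298] [317.0, 84.9] [963.0, -671.0, 46.0]
scene redlo [267, 103, 9, 8, 54] [271.1, 106.4] [958.0, -385.0, 46.0]
scene redlo [215, 137, 5, 6, 23] [217.3, 139.5] [911.0, -66.0, 46.0]
scene redlo [277, 166, 4, 3, 5] [278.6, 167.2] [636.0, -137.0, 46.0]
scene redlo [125, 174, 11, 10, 88] [130.1, 178.5] [919.0, 300.0, 46.0]
scene redhi [147, 6, 1, 3, 3] [147.0, 7.0] [2348.0, -556.0, 46.0]
scene redhi [148, 11, 2, 4, 4] [148.2, 12.5] [2259.0, -516.0, 46.0]
```

View pics/c0.png

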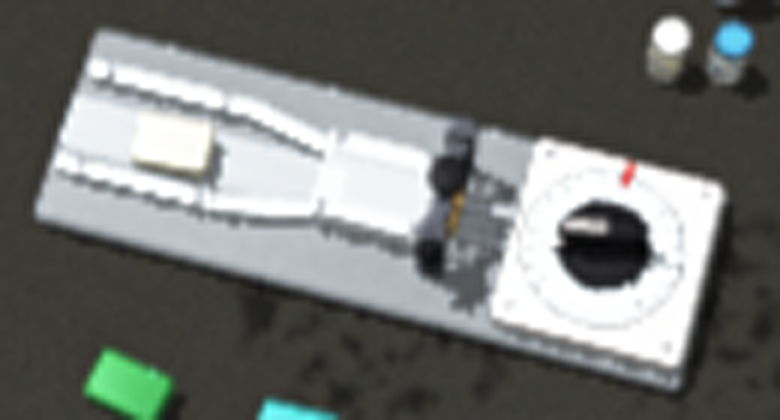

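The crop shows base corners (98,30), (38,215) and (680,388), housing corners (540,138), (725,187) and (492,318), a red tab at (628,174), block corners around (135,118)-(212,170), and a white streak on the bar at (585,226). I need a closer look at the dial, and the scene view of the cutter.

Run:
```python
from h import *
a=cv2.imread('pics/top0.png');b=cv2.imread('pics/scene0.png')
A=crop(a,285,174,42,42,9);B=crop(b,265,156,42,42,9)
D=crop(b,200,155,115,85,6.5)
cv2.imwrite('pics/c1.png',np.hstack([A,B]));cv2.imwrite('pics/c2.png',D)
f=lambda u,v:(205+(u+.5)/6-.5,155+(v+.5)/6-.5)
for u,v,z in((98,30,18),(38,215,18),(540,138,40),(725,187,40),(492,318,40),(685,368,40),(628,174,46)):print(u,v,ray('top',*f(u,v),z).round(1))
```

```text
98 30 [626.9 200.2  18. ]
38 215 [502.4 190.3  18. ]
540 138 [640.1 -80.3  40. ]
725 187 [ 646.5 -193.5   40. ]
492 318 [524.  -88.6  40. ]
685 368 [ 532.  -203.5   40. ]
628 174 [ 633.2 -136.9   46. ]
```

View pics/c1.png

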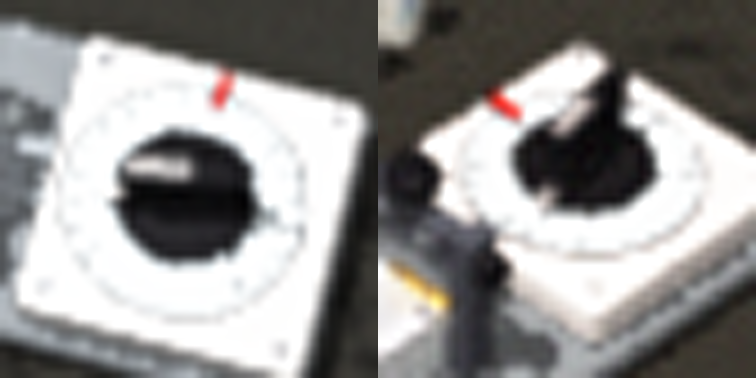

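View pics/c2.png

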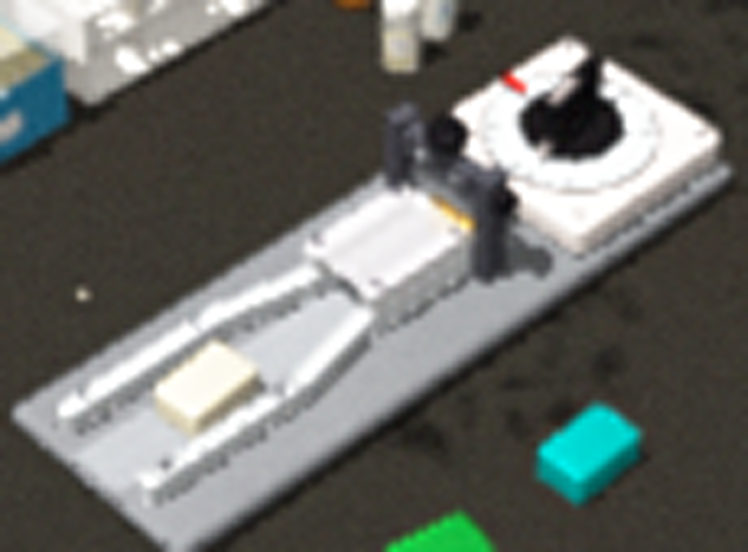

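In the dial views (view 4), the white pointer is on the skirt at lower left in the scene half, about (545,197), and the red tab is at (505,105). In the top half the tab is at (222,90) and the bar runs left-right. View 5 shows the cutter from the scene camera, with the block in the bay. Next I measure the poses.

Run:
```python
from h import *
a=cv2.imread('pics/top0.png');b=cv2.imread('pics/scene0.png')
def P(n,u,v,z,x0,y0,s): return ray(n,x0+(u+.5)/s-.5,y0+(v+.5)/s-.5,z)
print('scene housing');hs=[P('scene',u,v,40,200,155,6.5) for u,v in((570,40),(718,135),(573,240),(455,105))]
print(np.round(hs,1).tolist(),np.mean(hs,0).round(1))
print('scene base left/near',[P('scene',u,v,18,200,155,6.5).round(1).tolist() for u,v in((18,412),(180,550))])
print('dial ctr top',P('top',182,201,41,285,174,9).round(1))
print('ptr scene',P('scene',167,197,48,265,156,9).round(1),'skirt edge',P('scene',157,205,48,265,156,9).round(1))
print('bar top ends: scene',P('scene',150,145,78,265,156,9).round(1),P('scene',240,75,78,265,156,9).round(1),'top',P('top',122,165,78,285,174,9).round(1),P('top',250,180,78,285,174,9).round(1))
for n,im,lo in(('top',a,0),('scene',b,0)):
    h=cv2.cvtColor(im,cv2.COLOR_BGR2HSV);R=(290,175,40,30) if n=='top' else (270,160,20,20)
    x,y,w,hh=R;r=im[y:y+hh,x:x+w].astype(float);wt=np.clip(r[...,2]-np.maximum(r[...,0],r[...,1])-25,0,None)
    yy,xx=np.mgrid[y:y+hh,x:x+w];c=(wt*xx).sum()/wt.sum(),(wt*yy).sum()/wt.sum();print('tab',n,np.round(c,2),ray(n,*c,46.5).round(1))
    m=cv2.inRange(h,(5,180,90),(22,255,255));mm=np.zeros_like(m)
    (x,y,w,hh)=(175,150,30,60) if n=='top' else (170,230,65,50);mm[y:y+hh,x:x+w]=m[y:y+hh,x:x+w]
    cs=max(cv2.findContours(mm,0,1)[0],key=cv2.contourArea);rc=cv2.minAreaRect(cs)
    print('stick',n,rc,[ray(n,*p,12).round(0).tolist() for p in cv2.boxPoints(rc)])
cv2.imwrite('pics/c3.png',np.hstack([crop(a,165,155,45,55,9),crop(b,170,230,60,55,6.5)[:0+495] if 0 else cv2.resize(crop(b,172,234,45,55,9),(405,495))]))
bl=cv2.cvtColor(a,cv2.COLOR_BGR2HSV);
for n,im,(x,y,w,hh) in(('top',a,(222,168,24,22)),('scene',b,(220,204,24,22))):
    r=im[y:y+hh,x:x+w].astype(int);m=((r[...,2]-r[...,0])>22).astype(np.uint8)
    rc=cv2.minAreaRect(max(cv2.findContours(m,0,1)[0],key=cv2.contourArea));print('block',n,m.sum(),rc,[ray(n,p[0]+x,p[1]+y,40).round(1).tolist() for p in cv2.boxPoints(rc)],ray(n,rc[0][0]+x,rc[0][1]+y,40).round(1))
```

```text
scene housing
[[648.3, -191.5, 40.0], [537.3, -197.6, 40.0], [526.6, -80.3, 40.0], [647.2, -104.3, 40.0]] [ 589.9 -143.4   40. ]
scene base left/near [[627.9, 200.5, 18.0], [505.0, 192.2, 18.0]]
dial ctr top [ 585.7 -135.7   41. ]
ptr scene [ 583.2 -110.5   48. ] skirt edge [ 582.2 -104.4   48. ]
bar top ends: scene [ 585.  -101.6   78. ] [ 593.6 -156.6   78. ] top [ 579.1 -110.5   78. ] [ 589.4 -158.6   78. ]
tab top [309.25 183.6 ] [ 632.9 -136.9   46.5]
stick top ((185.5, 182.5), (39.30397033691406, 6.069726943969727), 84.2894058227539) [[566.0, 338.0, 12.0], [576.0, 317.0, 12.0], [440.0, 245.0, 12.0], [431.0, 265.0, 12.0]]
tab scene [278.59 167.23] [ 635.5 -136.7   46.5]
stick scene ((200.3000030517578, 255.9000244140625), (49.64070510864258, 14.758047103881836), 26.56505012512207) [[572.0, 339.0, 12.0], [603.0, 296.0, 12.0], [447.0, 242.0, 12.0], [421.0, 284.0, 12.0]]Traceback (most recent call last):
  File "<stdin>", line 22, in <module>
ValueError: max() iterable argument is empty
```

View pics/c3.png

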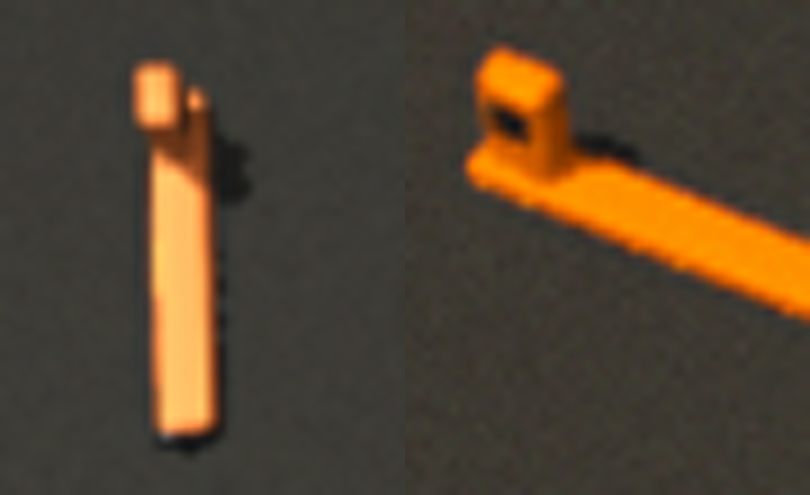

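View 6 shows the stick. The handle's top centre is at (157,95) in the left (top) half and (115,75) in the right (scene) half. The black tip end is at (187,437) in the left half. I work out the stick, the block and the first move.

```bash
cat >> h.py <<'E'
def yaw(s):  # world angle of tool x
    from scipy.spatial.transform import Rotation as Ro
    v=Ro.from_quat(s['ee_rot']).as_matrix(); return v,np.degrees(np.arctan2(v[1,0],v[0,0]))
def go(X,psi):
    s=arm.state();R,y=yaw(s);d=R.T@(np.array(X,float)-s['eef_pos']);t=np.radians((y-psi+180)%360-180)
    print('t',s['time_s'],'pos',np.round(s['eef_pos'],1),'yaw',round(y,2),'q7',round(s['q'][6],2),'w',round(s['grip_width'],3),'F',np.round(s['wrist_force'],1),'-> delta',d.round(1),'turn',round(t,3))
    return d,t
E
python3 - <<'E'
from h import *
a=cv2.imread('pics/top0.png');b=cv2.imread('pics/scene0.png')
print('handle top',ray('top',182,165.1,57),ray('scene',184.3,241.9,57))
print('tip top-edge',ray('top',165+187.5/9-.5,155+430.5/9-.5,12))
O=np.array([579.3,-22.2]);th=.0624;X=np.array([np.cos(th),np.sin(th)]);Y=np.array([-np.sin(th),np.cos(th)])
for n,im,(x,y,w,hh) in(('top',a,(222,168,24,22)),('scene',b,(220,204,24,22))):
    r=im[y:y+hh,x:x+w].astype(int);d=r[...,2]-r[...,0];m=((d>12)&(r[...,2]>150)).astype(np.uint8);print(d.max())
    k=cv2.findContours(m,0,1)[0]
    if not k: continue
    rc=cv2.minAreaRect(max(k,key=cv2.contourArea))
    for p in list(cv2.boxPoints(rc))+[rc[0]]:
        q=ray(n,p[0]+x,p[1]+y,40);e=q[:2]-O;print('block',n,q.round(1),'cutter',(e@X).round(1),(e@Y).round(1))
go([586,-137,150],99)
E
```

```text
handle top [546.49630865 314.28031417  57.        ] [549.83488027 313.70103926  57.        ]
tip top-edge [431.87860436 261.5941986   12.        ]
21
block top [554.  115.4  40. ] cutter -16.6 138.9
block top [554.  115.4  40. ] cutter -16.6 138.9
block top [549.3 128.9  40. ] cutter -20.5 152.7
block top [549.3 128.9  40. ] cutter -20.5 152.7
block top [551.7 122.2  40. ] cutter -18.6 145.8
37
block scene [576.9 157.8  40. ] cutter 8.8 179.8
block scene [592.9 103.6  40. ] cutter 21.4 124.7
block scene [553.5 105.6  40. ] cutter -17.8 129.2
block scene [538.7 158.9  40. ] cutter -29.3 183.2
block scene [565.2 131.8  40. ] cutter -4.5 154.6
t 0.1 pos [ 179.1 -650.3  240.8] yaw 15.4 q7 -0.08 w 1.0 F [ 0.  -1.3 -0.6] -> delta [ 528.6 -386.7   91.3] turn -1.459
```

{"fn": "drive_tool", "kwargs": {
  "deltas": [
    [[1, 264, -193, 0, -0.7], [1, 528.6, -386.7, 0, -1.46], [1, 528.6, -386.7, 0, -1.46], [1, 528.6, -386.7, 0, -1.46], [1, 528.6, -386.7, 0, -1.46], [1, 528.6, -386.7, 0, -1.46], [1, 528.6, -386.7, 0, -1.46], [1, 528.6, -386.7, 0, -1.46], [1, 528.6, -386.7, 0, -1.46], [1, 528.6, -386.7, 0, -1.46], [1, 528.6, -386.7, 0, -1.46], [1, 528.6, -386.7, 0, -1.46], [1, 528.6, -386.7, 0, -1.46], [1, 528.6, -386.7, 0, -1.46], [1, 528.6, -386.7, 40, -1.46], [1, 528.6, -386.7, 90, -1.46], [1, 528.6, -386.7, 90, -1.46], [1, 528.6, -386.7, 90, -1.46], [1, 528.6, -386.7, 90, -1.46]]
  ],
  "squeeze": 25
}}

```text
time_s: 2.0
eef_pos: [587.4, -137.4, 153.8]
ee_rot: [0.649, 0.761, 0.001, 0.001]
wrist_force: [0.3, 0.1, -0.0]
grip_width: 1.001
```

```bash
python3 -c "
from h import *
go([586,-137,70],99)"
```

```text
t 2.0 pos [ 587.4 -137.4  153.8] yaw 99.02 q7 0.05 w 1.001 F [ 0.3  0.1 -0. ] -> delta [ 0.5 -1.5 83.8] turn 0.0
```

{"fn": "drive_tool", "kwargs": {
  "deltas": [
    [[0, 0.5, -1.5, 0, 0], [0, 0.5, -1.5, 20, 0], [0, 0.5, -1.5, 45, 0], [0, 0.5, -1.5, 70, 0], [0, 0.5, -1.5, 83, 0], [0, 0.5, -1.5, 83, 0], [0, 0.5, -1.5, 83, 0], [-1, 0.5, -1.5, 83, 0], [-1, 0.5, -1.5, 83, 0], [-1, 0.5, -1.5, 83, 0], [-1, 0.5, -1.5, 83, 0], [-1, 0.5, -1.5, 83, 0], [-1, 0.5, -1.5, 83, 0], [-1, 0.5, -1.5, 83, 0]]
  ],
  "squeeze": 45
}}

```text
time_s: 3.4
eef_pos: [587.9, -137.0, 71.5]
ee_rot: [0.649, 0.761, 0.002, 0.002]
wrist_force: [4.6, 0.0, -1.6]
grip_width: 0.143
```

```bash
python3 -c "
from h import *
go([586,-137,70],99)
print(arm.state()['wrist_torque'])"
```

```text
t 3.4 pos [ 587.9 -137.    71.5] yaw 99.05 q7 -0.0 w 0.143 F [ 4.6  0.  -1.6] -> delta [ 0.3 -1.9  1.5] turn 0.001
[-0.11145425 -1.10245071  0.13323108]
```

{"fn": "drive_tool", "kwargs": {
  "deltas": [
    [[-1, 0, 0, 0, 0.12], [-1, 0, 0, 0, 0.24], [-1, 0, 0, 0, 0.36], [-1, 0, 0, 0, 0.48], [-1, 0, 0, 0, 0.6], [-1, 0, 0, 0, 0.72], [-1, 0, 0, 0, 0.84], [-1, 0, 0, 0, 0.96], [-1, 0, 0, 0, 1.08], [-1, 0, 0, 0, 1.2], [-1, 0, 0, 0, 1.32], [-1, 0, 0, 0, 1.44], [-1, 0, 0, 0, 1.56], [-1, 0, 0, 0, 1.66], [-1, 0, 0, 0, 1.7], [-1, 0, 0, 0, 1.7], [-1, 0, 0, 0, 1.7], [-1, 0, 0, 0, 1.7]]
  ]
}}

```text
time_s: 5.2
eef_pos: [587.7, -137.1, 71.5]
ee_rot: [1.0, 0.015, 0.003, -0.0]
wrist_force: [1.1, -0.5, 0.2]
grip_width: 0.149
```

```bash
python3 -c "
from h import *
go([588,-137,70],0)
print(arm.state()['wrist_torque'])"
```

```text
t 5.2 pos [ 587.7 -137.1   71.5] yaw 1.68 q7 -1.41 w 0.149 F [ 1.1 -0.5  0.2] -> delta [ 0.3 -0.1  1.5] turn 0.029
[-0.20362652 -0.02487179  0.04660895]
```

{"fn": "drive_tool", "kwargs": {
  "deltas": [
    [[0.2, 0, 0, 0, 0], [0.2, 0, 0, 0, 0], [0.2, 0, 0, 0, 0], [0.2, 0, 0, 0, 0], [0.2, 0, 0, -40, 0], [0.2, 0, 0, -90, 0], [0.2, 0, 0, -130, 0], [0.2, 0, -50, -130, 0], [0.2, -10, -150, -130, -0.1], [0.2, -20, -250, -130, -0.2], [0.2, -40, -350, -130, -0.3], [0.2, -40, -450, -130, -0.4], [0.2, -40, -450, -130, -0.4], [0.2, -40, -450, -130, -0.4], [0.2, -40, -450, -130, -0.4], [0.2, -40, -450, -130, -0.4]]
  ]
}}

```text
time_s: 6.8
eef_pos: [533.5, 311.2, 201.7]
ee_rot: [0.977, 0.213, 0.003, 0.0]
wrist_force: [0.5, -0.5, -0.2]
grip_width: 0.601
```

Run:
```python
from h import *
go([548,314,40],24.6)
a=arm.get_image('top')[...,::-1].copy();b=arm.get_image('scene')[...,::-1].copy()
cv2.imwrite('pics/top1.png',a);cv2.imwrite('pics/scene1.png',b)
A=crop(a,285,174,42,42,9);B=crop(b,265,156,42,42,9)
cv2.imwrite('pics/c4.png',np.vstack([np.hstack([A,B]),cv2.resize(np.hstack([a[:,:],b]),(756,283))[:222]]))
```

```text
t 6.8 pos [533.5 311.2 201.7] yaw 24.59 q7 -1.87 w 0.601 F [ 0.5 -0.5 -0.2] -> delta [ 13.4   3.2 161.8] turn -0.0
```

View pics/c4.png

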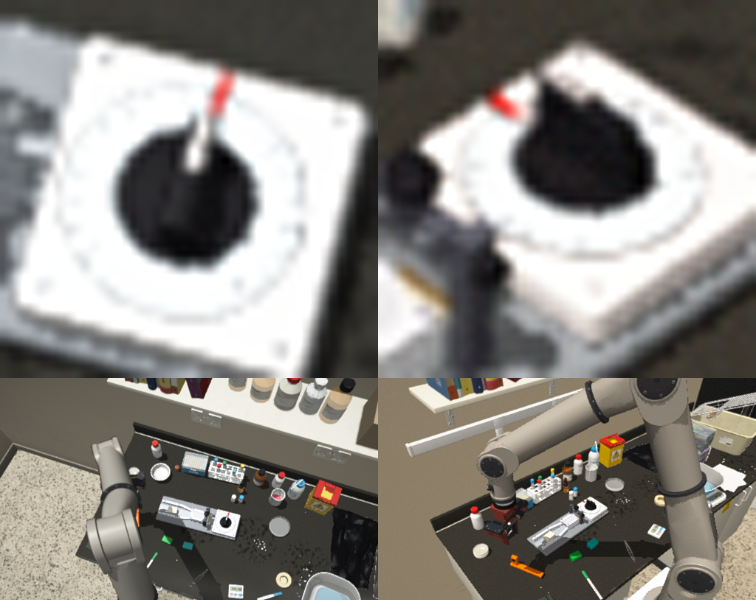

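Run:
```python
from h import *
a=cv2.imread('pics/top1.png').astype(float)
# pointer: bright pixels over the black skirt, rows 187..193
g=a.min(2)
for y in range(185,194):
    r=g[y,300:316];print(y,r.astype(int).tolist())
c=np.array([585.7,-135.7])
P=lambda u,v,z:ray('top',285+(u+.5)/9-.5,174+(v+.5)/9-.5,z)
for u,v,z in((195,160,48),(201,138,48),(206,120,48),(217,106,46.5),(222.5,90,46.5),(229,74,46.5)):
    p=P(u,v,z);d=p[:2]-c;print(p.round(1),np.hypot(*d).round(1),np.degrees(np.arctan2(d[1],d[0])).round(1))
```

```text
185 [254, 254, 254, 254, 255, 251, 251, 253, 168, 101, 240, 229, 240, 251, 254, 255]
186 [253, 255, 255, 255, 255, 255, 213, 232, 146, 144, 253, 248, 244, 239, 250, 253]
187 [255, 255, 255, 255, 255, 234, 141, 233, 153, 194, 255, 254, 254, 253, 245, 249]
188 [255, 242, 190, 166, 137, 102, 118, 246, 153, 210, 255, 255, 254, 253, 252, 243]
189 [240, 132, 58, 49, 40, 52, 164, 208, 110, 153, 251, 255, 255, 254, 253, 248]
190 [110, 47, 35, 35, 31, 84, 238, 167, 54, 46, 136, 251, 255, 255, 252, 240]
191 [43, 37, 39, 37, 30, 110, 255, 165, 47, 11, 29, 126, 248, 255, 250, 252]
192 [38, 40, 41, 39, 36, 107, 204, 109, 26, 11, 10, 39, 134, 253, 255, 253]
193 [38, 41, 41, 40, 40, 51, 67, 34, 16, 12, 16, 29, 76, 216, 255, 253]
[ 601.1 -135.5   48. ] 15.4 0.6
[ 610.6 -135.    48. ] 24.9 1.6
[ 618.4 -134.6   48. ] 32.7 1.9
[ 626.  -136.9   46.5] 40.3 -1.7
[ 633.1 -137.    46.5] 47.4 -1.5
[ 640.4 -137.4   46.5] 54.7 -1.7
```

View 7 shows the pointer at (201,138) in line with the tab at (222,90), about 1–2 mm short. That is inside tolerance, but I add a small correction of 0.04 rad for margin.

```bash
python3 -c "
from h import *
go([587.8,-137.1,71.5],1.7)"
```

```text
t 6.9 pos [530.5 318.7 201.8] yaw 25.25 q7 -1.86 w 0.598 F [-0.9 -0.2 -0.5] -> delta [-143.6  437.1  127.7] turn 0.411
```

{"fn": "drive_tool", "kwargs": {
  "deltas": [
    [[0.2, -15, 50, 0, 0.05], [0.2, -45, 135, 0, 0.15], [0.2, -80, 240, 0, 0.3], [0.2, -110, 340, 0, 0.41], [0.2, -143.6, 437.1, 0, 0.411], [0.2, -143.6, 437.1, 0, 0.411], [0.2, -143.6, 437.1, 0, 0.411], [0.2, -143.6, 437.1, 0, 0.411], [0.2, -143.6, 437.1, 0, 0.411], [0.2, -143.6, 437.1, 0, 0.411], [0.2, -143.6, 437.1, 0, 0.411], [0.2, -143.6, 437.1, 0, 0.411], [0.2, -143.6, 437.1, 50, 0.411], [0.2, -143.6, 437.1, 50, 0.411]]
  ]
}}

```text
time_s: 8.3
eef_pos: [583.7, -134.0, 144.4]
ee_rot: [1.0, 0.017, -0.002, -0.005]
wrist_force: [-0.7, 0.1, -1.1]
grip_width: 0.595
```

```bash
python3 -c "
from h import *
go([587.8,-137.1,71.5],1.7)"
```

```text
t 8.3 pos [ 583.7 -134.   144.4] yaw 1.95 q7 -1.4 w 0.595 F [-0.7  0.1 -1.1] -> delta [ 4.3  3.9 72.8] turn 0.004
```

{"fn": "drive_tool", "kwargs": {
  "deltas": [
    [[0.2, 4.3, 3.4, 10, 0.004], [0.2, 4.3, 3.4, 10, 0.004], [0.2, 4.3, 3.4, 40, 0.004], [0.2, 4.3, 3.4, 73, 0.004], [0.2, 4.3, 3.4, 73, 0.004], [0.2, 4.3, 3.4, 73, 0.004], [-1, 4.3, 3.4, 73, 0.004], [-1, 4.3, 3.4, 73, 0.004], [-1, 4.3, 3.4, 73, 0.004], [-1, 4.3, 3.4, 73, 0.004], [-1, 4.3, 3.4, 73, 0.004], [-1, 4.3, 3.4, 73, 0.02], [-1, 4.3, 3.4, 73, 0.035], [-1, 4.3, 3.4, 73, 0.047], [-1, 4.3, 3.4, 73, 0.047], [-1, 4.3, 3.4, 73, 0.047], [-1, 4.3, 3.4, 73, 0.047]]
  ]
}}

```text
time_s: 10.0
eef_pos: [587.9, -137.1, 71.5]
ee_rot: [1.0, -0.007, -0.002, -0.004]
wrist_force: [-0.2, -2.7, 3.5]
grip_width: 0.144
```

```bash
python3 -c "
from h import *
go([587.8,-137.1,71.5],-0.7);print(arm.state()['wrist_torque'])"
```

```text
t 10.0 pos [ 587.9 -137.1   71.5] yaw -0.77 q7 -1.44 w 0.144 F [-0.2 -2.7  3.5] -> delta [-0.1 -0.  -0. ] turn -0.001
[-0.87575292  0.1330184   0.04488434]
```

{"fn": "drive_tool", "kwargs": {
  "deltas": [
    [[0.2, 0, 0, 0, 0], [0.2, 0, 0, 0, 0], [0.2, 0, 0, 0, 0], [0.2, 0, 0, 0, 0], [0.2, 0, 0, -40, 0], [0.2, 0, 0, -90, 0], [0.2, 0, -50, -90, 0], [0.2, -10, -150, -90, -0.1], [0.2, -20, -250, -90, -0.2], [0.2, -40, -350, -90, -0.3], [0.2, -46, -451, -90, -0.443], [0.2, -46, -451, -90, -0.443], [0.2, -46, -451, -90, -0.443], [0.2, -46, -451, -90, -0.443], [0.2, -46, -451, -90, -0.443], [0.2, -46, -451, -90, -0.443], [0.2, -46, -451, -90, -0.443], [0.2, -46, -451, -90, -0.443]]
  ]
}}

```text
time_s: 11.8
eef_pos: [548.7, 312.0, 165.2]
ee_rot: [0.977, 0.212, -0.001, -0.004]
wrist_force: [0.5, -0.8, -0.5]
grip_width: 0.601
```

Run:
```python
from h import *
go([548,314,40],24.6)
a=arm.get_image('top')[...,::-1].copy();cv2.imwrite('pics/top2.png',a);b=arm.get_image('scene')[...,::-1].copy();cv2.imwrite('pics/scene2.png',b)
A=crop(a,293,178,30,30,13);B=crop(b,170,200,55,55,7);h=min(len(A),len(B))
cv2.imwrite('pics/c5.png',np.hstack([A[:h],B[:h]]))
```

```text
t 11.8 pos [548.7 312.  165.2] yaw 24.52 q7 -1.84 w 0.601 F [ 0.5 -0.8 -0.5] -> delta [  0.3  -1.1 125.2] turn -0.001
```

View pics/c5.png

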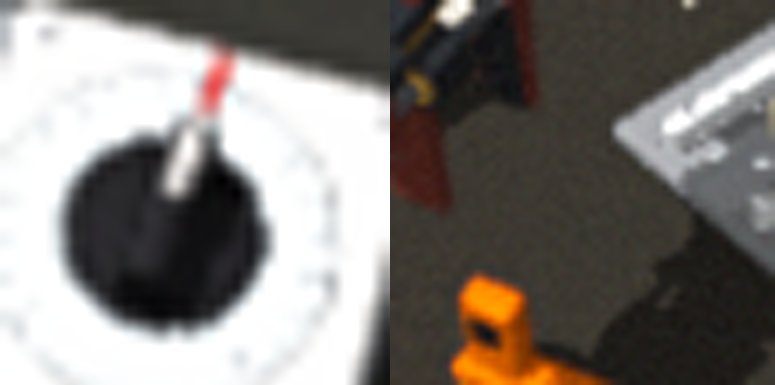

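View 8 shows the pointer (185,165) running straight into the red tab (215,80), so the dial is aligned. The stick handle is still in place. I grip it.

{"fn": "drive_tool", "kwargs": {
  "deltas": [
    [[0.2, 0, -1, 30, 0], [0.2, 0, -1, 70, 0], [0.2, 0, -1, 105, 0], [0.2, 0, -1, 124, 0], [0.2, 0, -1, 124, 0], [0.2, 0, -1, 124, 0], [-1, 0, -1, 124, 0], [-1, 0, -1, 124, 0], [-1, 0, -1, 124, 0], [-1, 0, -1, 124, 0], [-1, 0, -1, 124, 0], [-1, 0, -1, 124, 0]]
  ],
  "squeeze": 40
}}

```text
time_s: 13.1
eef_pos: [548.4, 313.1, 41.7]
ee_rot: [0.977, 0.212, -0.001, -0.004]
wrist_force: [-1.6, -1.2, 3.8]
grip_width: 0.177
```

```bash
python3 -c "
from h import *
go([548,314,41],24.6);print(arm.state()['wrist_torque'])"
```

```text
t 13.1 pos [548.4 313.1  41.7] yaw 24.43 q7 -1.87 w 0.177 F [-1.6 -1.2  3.8] -> delta [ 0.  -1.   0.7] turn -0.003
[-0.19669149  0.09820211  0.02947408]
```

{"fn": "drive_tool", "kwargs": {
  "deltas": [
    [[-1, 0, 0, -30, 0], [-1, 0, 0, -60, 0], [-1, 11.6, 1, -60, -0.12], [-1, 11.6, 1, -60, -0.24], [-1, 11.6, 1, -60, -0.36], [-1, 11.6, 1, -60, -0.48], [-1, 11.6, 1, -60, -0.6], [-1, 11.6, 1, -60, -0.72], [-1, 11.6, 1, -60, -0.84], [-1, 11.6, 1, -60, -0.96], [-1, 11.6, 1, -60, -1.08], [-1, 11.6, 1, -60, -1.18], [-1, 11.6, 1, -60, -1.207], [-1, 11.6, 1, -60, -1.207], [-1, 11.6, 1, -60, -1.207], [-1, 11.6, 1, -60, -1.207]]
  ]
}}

```text
time_s: 14.7
eef_pos: [559.5, 316.6, 101.7]
ee_rot: [0.685, 0.728, 0.001, -0.004]
wrist_force: [-0.4, 0.1, -1.0]
grip_width: 0.183
```

Run:
```python
from h import *
go([559.4,317,62],93.6)
a=arm.get_image('top')[...,::-1].copy();cv2.imwrite('pics/top3.png',a);b=arm.get_image('scene')[...,::-1].copy();cv2.imwrite('pics/scene3.png',b)
A=crop(a,165,145,100,75,4);B=crop(b,150,170,100,75,4)
cv2.imwrite('pics/c6.png',np.vstack([A,B])[:600] if 0 else np.hstack([A,B]))
```

```text
t 14.7 pos [559.5 316.6 101.7] yaw 93.52 q7 -0.82 w 0.183 F [-0.4  0.1 -1. ] -> delta [ 0.1  0.1 39.7] turn -0.001
```

View pics/c6.png

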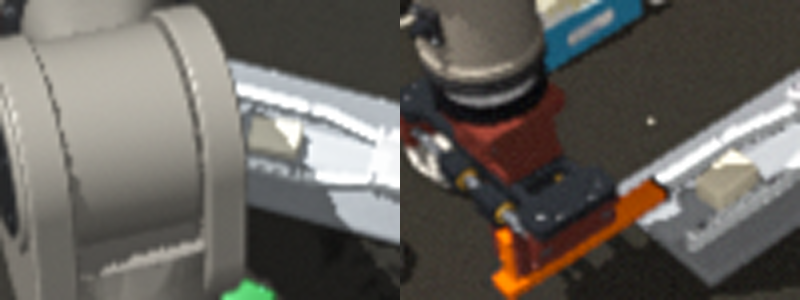

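Run:
```python
from h import *
b=cv2.imread('pics/scene3.png').astype(int)
Y=np.array([-.0624,.998,0]);X=np.array([.998,.0624,0]);p=np.array([559.5,316.6,0])
for d in(110,120,130,140):print(d,[ (proj('scene',p-d*Y+s*X+[0,0,z])-[150,170]).round(1)*4 for s,z in((-11,72),(11,72),(-11,60),(0,66))])
print(20,[(proj('scene',p+20*Y+s*X+[0,0,z])-[150,170]).round(1)*4 for s,z in((-11,72),(-11,60),(11,72))])
cv2.imwrite('pics/c7.png',np.hstack([crop(cv2.imread('pics/scene3.png'),165,205,75,45,10)]))
```

```text
110 [array([251.2, 200.4]), array([233.2, 185.2]), array([252.4, 211.2]), array([242.8, 198. ])]
120 [array([261.2, 194. ]), array([243.2, 178.8]), array([262.4, 204.4]), array([252.8, 191.6])]
130 [array([271.6, 187.2]), array([253.2, 172. ]), array([272.4, 198. ]), array([262.8, 185.2])]
140 [array([281.6, 180.8]), array([263.2, 165.6]), array([282.4, 191.6]), array([272.8, 178.8])]
20 [array([110.4, 291.6]), array([112.8, 302. ]), array([ 92.8, 274.4])]
```

View pics/c7.png

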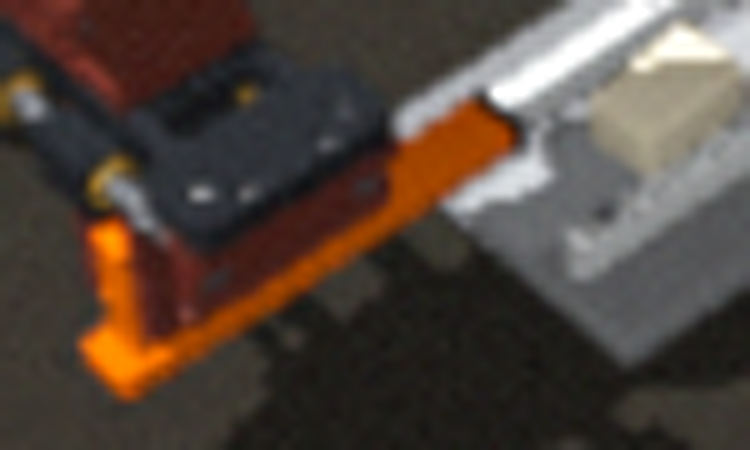

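View 9 shows the stick gripped squarely, tip at about (500,115) pointing into the bay, block beyond it at (660,100). This is within about 2 px of prediction, with the tip a hair low, so I carry it 4 mm higher. Lower it and start feeding.

{"fn": "drive_tool", "kwargs": {
  "deltas": [
    [[-1, 0, 0, 20, 0], [-1, 0, 0, 36, 0], [-1, 0, 0, 36, 0], [-1, 0, 0, 36, 0], [-1, -10, 0, 36, 0], [-1, -20, 0, 36, 0], [-1, -30, 0, 36, 0], [-1, -40, 0, 36, 0], [-1, -50, 0, 36, 0], [-1, -60, 0, 36, 0], [-1, -70, 0, 36, 0], [-1, -80, 0, 36, 0], [-1, -90, 0, 36, 0], [-1, -100, 0, 36, 0], [-1, -110, 0, 36, 0], [-1, -110, 0, 36, 0]]
  ]
}}

```text
time_s: 16.4
eef_pos: [566.4, 204.6, 64.6]
ee_rot: [0.686, 0.728, 0.001, -0.003]
wrist_force: [1.0, -0.1, -0.4]
grip_width: 0.183
```

Run:
```python
from h import *
O=np.array([580.6,-22.3]);t=.0624;Y=np.array([-np.sin(t),np.cos(t)])
go([*(O+Y*147.5),66],93.6)
a=arm.get_image('top')[...,::-1].copy();cv2.imwrite('pics/top4.png',a);b=arm.get_image('scene')[...,::-1].copy();cv2.imwrite('pics/scene4.png',b)
A=crop(a,215,150,70,65,5.5);B=crop(b,180,165,70,65,5.5)
cv2.imwrite('pics/c8.png',np.hstack([A,B]))
```

```text
t 16.4 pos [566.4 204.6  64.6] yaw 93.42 q7 -0.69 w 0.183 F [ 1.  -0.1 -0.4] -> delta [-79.8   0.2  -1.8] turn -0.003
```

View pics/c8.png

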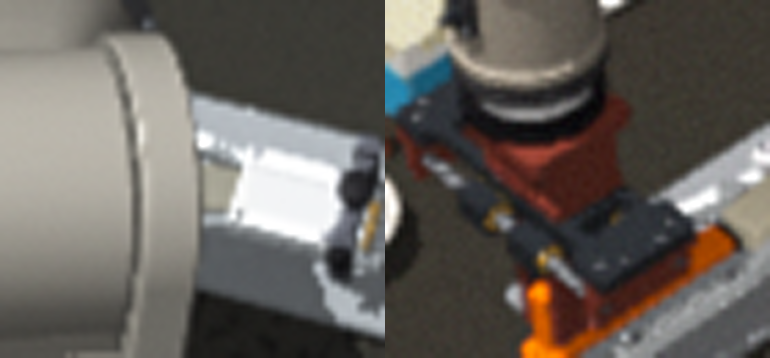

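View 10 shows the block (left half, 217,185) entering under the guard, with the stick tip behind it in the right half (735,240). Continue feeding, slowly towards the end.

{"fn": "drive_tool", "kwargs": {
  "deltas": [
    [[-1, -8, 0, -1.5, 0], [-1, -16, 0, -1.5, 0], [-1, -24, 0, -1.5, 0], [-1, -32, 0, -1.5, 0], [-1, -40, 0, -1.5, 0], [-1, -48, 0, -1.5, 0], [-1, -56, 0, -1.5, 0], [-1, -62, 0, -1.5, 0], [-1, -66, 0, -1.5, 0], [-1, -68, 0, -1.5, 0], [-1, -70, 0, -1.5, 0], [-1, -70, 0, -1.5, 0]]
  ]
}}

```text
time_s: 17.7
eef_pos: [570.2, 136.4, 65.7]
ee_rot: [0.685, 0.728, 0.001, -0.004]
wrist_force: [-0.6, -0.2, -1.3]
grip_width: 0.179
```

{"fn": "drive_tool", "kwargs": {
  "deltas": [
    [[-1, -1, 0, 0, 0], [-1, -2, 0, 0, 0], [-1, -3, 0, 0, 0], [-1, -4, 0, 0, 0], [-1, -5, 0, 0, 0], [-1, -5, 0, 0, 0]]
  ]
}}

```text
time_s: 18.3
eef_pos: [570.5, 131.1, 65.6]
ee_rot: [0.685, 0.728, 0.001, -0.004]
wrist_force: [0.4, -0.7, -1.3]
grip_width: 0.179
```

{"fn": "drive_tool", "kwargs": {
  "deltas": [
    [[-1, -1, 0, 0, 0], [-1, -2, 0, 0, 0], [-1, -3, 0, 0, 0], [-1, -4, 0, 0, 0], [-1, -4, 0, 0, 0]]
  ]
}}

```text
time_s: 18.8
eef_pos: [570.8, 126.8, 65.5]
ee_rot: [0.685, 0.728, 0.0, -0.004]
wrist_force: [-0.7, 0.1, -0.8]
grip_width: 0.181
```

{"fn": "drive_tool", "kwargs": {
  "deltas": [
    [[-1, -1, 0, 0, 0], [-1, -2, 0, 0, 0], [-1, -3, 0, 0, 0], [-1, -3, 0, 0, 0]]
  ]
}}

```text
time_s: 19.2
eef_pos: [570.9, 124.1, 65.6]
ee_rot: [0.685, 0.728, 0.001, -0.004]
wrist_force: [0.3, 1.8, 0.1]
grip_width: 0.182
```

{"fn": "drive_tool", "kwargs": {
  "deltas": [
    [[-1, -0.5, 0, 0, 0], [-1, -1, 0, 0, 0], [-1, -1.5, 0, 0, 0], [-1, -1.5, 0, 0, 0]]
  ]
}}

```text
time_s: 19.6
eef_pos: [570.9, 124.0, 65.8]
ee_rot: [0.685, 0.729, 0.001, -0.004]
wrist_force: [-1.9, 5.5, 0.9]
grip_width: 0.182
```

Run:
```python
from h import *
go([571,124,66],93.6)
a=arm.get_image('top')[...,::-1].copy();cv2.imwrite('pics/top5.png',a)
cv2.imwrite('pics/c9.png',np.hstack([crop(a,250,165,50,45,8),crop(cv2.imread('pics/top0.png'),250,165,50,45,8)]))
```

```text
t 19.6 pos [570.9 124.   65.8] yaw 93.52 q7 -0.56 w 0.182 F [-1.9  5.5  0.9] -> delta [ 0.   0.1 -0.2] turn -0.001
```

View pics/c9.png

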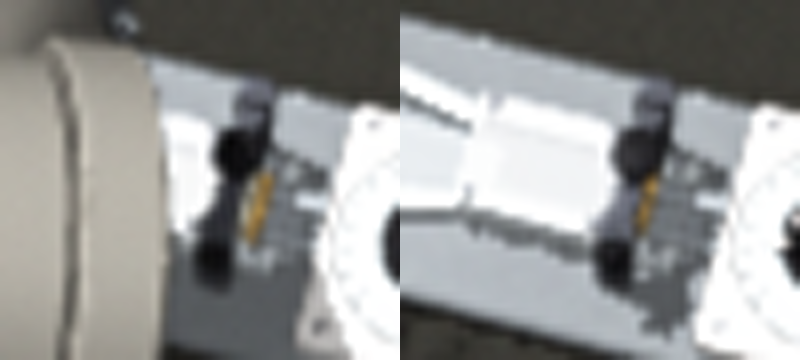

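View 11 shows the brass stop moved to (262,210), as the dial was turned. The arm stalls at cutter y 146.6 (147.5 predicted for contact) with 5.5 N, so the block is against the stop. One more light press, then withdraw.

{"fn": "drive_tool", "kwargs": {
  "deltas": [
    [[-1, -1.5, 0, 0, 0], [-1, -2, 0, 0, 0], [-1, -2, 0, 0, 0], [-1, -2, 0, 0, 0]]
  ]
}}

```text
time_s: 20.05
eef_pos: [570.9, 123.9, 66.1]
ee_rot: [0.685, 0.729, 0.002, -0.005]
wrist_force: [-1.1, 5.3, -0.3]
grip_width: 0.182
```

{"fn": "drive_tool", "kwargs": {
  "deltas": [
    [[-1, 3, 0, 0, 0], [-1, 10, 0, 0, 0], [-1, 25, 0, 0, 0], [-1, 45, 0, 0, 0], [-1, 70, 0, 0, 0], [-1, 100, 0, 0, 0], [-1, 130, 0, 0, 0], [-1, 160, 0, 0, 0], [-1, 185, 0, 0, 0], [-1, 193, 0, 0, 0], [-1, 193, 0, 0, 0], [-1, 193, 0, -20, 0], [-1, 193, 0, -36, 0], [-1, 193, 0, -36, 0], [-1, 193, 0, -36, 0]]
  ]
}}

```text
time_s: 21.55
eef_pos: [559.6, 315.1, 104.5]
ee_rot: [0.685, 0.728, 0.003, -0.005]
wrist_force: [-1.1, -0.3, -1.0]
grip_width: 0.177
```

```bash
python3 -c "
from h import *
go([548.4,313.1,41.7],24.43)"
```

```text
t 21.55 pos [559.6 315.1 104.5] yaw 93.51 q7 -0.81 w 0.177 F [-1.1 -0.3 -1. ] -> delta [ -2.  -11.1  62.8] turn 1.206
```

{"fn": "drive_tool", "kwargs": {
  "deltas": [
    [[-1, -2, -11, 0, 0.12], [-1, -2, -11, 0, 0.24], [-1, -2, -11, 0, 0.36], [-1, -2, -11, 0, 0.48], [-1, -2, -11, 0, 0.6], [-1, -2, -11, 0, 0.72], [-1, -2, -11, 0, 0.84], [-1, -2, -11, 0, 0.96], [-1, -2, -11, 0, 1.08], [-1, -2, -11, 0, 1.18], [-1, -2, -11, 0, 1.206], [-1, -2, -11, 0, 1.206], [-1, -2, -11, 25, 1.206], [-1, -2, -11, 45, 1.206], [-1, -2, -11, 55, 1.206], [-1, -2, -11, 59, 1.206], [-1, -2, -11, 60, 1.206], [-1, -2, -11, 61, 1.206], [-1, -2, -11, 62, 1.206], [-1, -2, -11, 62, 1.206]]
  ]
}}

```text
time_s: 23.55
eef_pos: [548.8, 313.2, 43.0]
ee_rot: [0.977, 0.211, -0.0, -0.005]
wrist_force: [-0.5, -0.2, -0.3]
grip_width: 0.181
```

{"fn": "drive_tool", "kwargs": {
  "deltas": [
    [[-1, 0, 0, 0.5, 0], [-1, 0, 0, 1, 0], [-1, 0, 0, 1.5, 0], [-1, 0, 0, 1.5, 0], [0.1, 0, 0, 1.5, 0], [0.1, 0, 0, 1.5, 0], [0.1, 0, 0, 1.5, 0], [0.1, 0, 0, 1.5, 0], [0.1, 0, 0, -20, 0], [0.1, 0, 0, -60, 0], [0.1, 0, 0, -110, 0], [0.1, 0, 0, -150, 0], [0.1, 0, 0, -200, 0], [0.1, 0, 0, -200, 0]]
  ]
}}

```text
time_s: 24.95
eef_pos: [552.5, 313.3, 250.9]
ee_rot: [0.977, 0.211, 0.006, -0.008]
wrist_force: [0.5, 0.2, 0.4]
grip_width: 0.554
```

Run:
```python
from h import *
go([450,-400,300],24.43)
```

```text
t 24.95 pos [552.5 313.3 250.9] yaw 24.39 q7 -1.82 w 0.554 F [0.5 0.2 0.4] -> delta [-387.1  606.6  -62.6] turn -0.001
```

{"fn": "drive_tool", "kwargs": {
  "deltas": [
    [[0.1, -20, 50, -20, 0], [0.1, -80, 130, -50, 0], [0.1, -130, 210, -60, 0], [0.1, -180, 290, -60, 0], [0.1, -230, 370, -60, 0], [0.1, -280, 450, -60, 0], [0.1, -330, 530, -60, 0], [0.1, -360, 606, -60, 0], [0.1, -360, 606, -60, 0], [0.1, -360, 606, -60, 0], [0.1, -360, 606, -60, 0], [0.1, -360, 606, -60, 0], [0.1, -360, 606, -60, 0], [0.1, -360, 606, -60, 0], [0.1, -360, 606, -60, 0], [0.1, -360, 606, -60, 0], [0.1, -360, 606, -60, 0], [0.1, -360, 606, -60, 0]]
  ]
}}

```text
time_s: 26.75
eef_pos: [475.5, -385.7, 297.7]
ee_rot: [0.977, 0.213, 0.006, -0.008]
wrist_force: [0.1, 0.3, 0.1]
grip_width: 0.547
```

Run:
```python
from h import *
go([450,-400,300],24.43)
a=arm.get_image('top')[...,::-1].copy();cv2.imwrite('pics/top6.png',a);b=arm.get_image('scene')[...,::-1].copy();cv2.imwrite('pics/scene6.png',b)
A=crop(a,250,165,80,55,5);B=crop(a,165,105,80,110,3.6)
C1=crop(b,200,150,115,90,3.47);D=crop(b,120,180,115,100,3.47)
def pad(im,w,h):
    o=np.zeros((h,w,3),np.uint8);im=im[:h,:w];o[:im.shape[0],:im.shape[1]]=im;return o
cv2.imwrite('pics/c10.png',np.vstack([np.hstack([pad(A,400,280),pad(C1,400,280)]),np.hstack([pad(B,400,320),pad(D,400,320)])]))
```

```text
t 26.75 pos [ 475.5 -385.7  297.7] yaw 24.58 q7 -0.48 w 0.547 F [0.1 0.3 0.1] -> delta [-29.1   2.3  -2.8] turn 0.003
```

The viewer's limit is reached (I had miscounted), so the last check is numeric.

Run:
```python
from h import *
I={k:cv2.imread(f'pics/{k}.png') for k in('top0','top2','top5','top6','scene0','scene6')}
for k in('top0','top6'):
    m=cv2.inRange(cv2.cvtColor(I[k],cv2.COLOR_BGR2HSV),(5,180,90),(22,255,255));mm=np.zeros_like(m);mm[150:210,170:205]=m[150:210,170:205]
    print('stick',k,cv2.minAreaRect(max(cv2.findContours(mm,0,1)[0],key=cv2.contourArea)))
d=lambda p,q,x,y,w,h:np.abs(I[p][y:y+h,x:x+w].astype(int)-I[q][y:y+h,x:x+w]).mean().round(1)
print('dial top6 vs top2',d('top6','top2',290,175,40,40),'top0 vs top2',d('top0','top2',290,175,40,40))
for k in('top2','top6'):
    g=I[k].min(2);print(k,[g[y,303:312].tolist() for y in(185,187,189,190,191)])
    r=I[k][175:200,290:330].astype(float);w=np.clip(r[...,2]-np.maximum(r[...,0],r[...,1])-25,0,None);yy,xx=np.mgrid[175:200,290:330];print('tab',((w*xx).sum()/w.sum()).round(2),((w*yy).sum()/w.sum()).round(2))
print('dish',d('top6','top0',200,112,35,32),'petri',d('top6','top0',360,182,38,38),'scene dish',d('scene6','scene0',150,190,36,30),'petri',d('scene6','scene0',303,132,35,25))
def brass(k):
    h=cv2.cvtColor(I[k],cv2.COLOR_BGR2HSV);m=cv2.inRange(h,(10,110,80),(28,255,255));q=np.zeros_like(m);q[180:205,270:290]=m[180:205,270:290];ys,xs=np.nonzero(q);return k,len(xs),xs.mean().round(2),ys.mean().round(2)
for k in('top0','top5','top6'):print('brass',brass(k))
# where the stop and block lie: pixels along the channel centre, z=40 from y=-45..60
O=np.array([580.6,-22.3]);t=.0624;Y=np.array([-np.sin(t),np.cos(t)])
for y in range(-40,22,4):
    p=O+Y*y;u,v=np.round(proj('top',[*p,40])).astype(int);print(y,(u,v),I['top6'][v,u][::-1],I['top2'][v,u][::-1])
```

```text
stick top0 ((185.5, 182.5), (39.30397033691406, 6.069726943969727), 84.2894058227539)
stick top6 ((184.96896362304688, 181.972412109375), (40.224586486816406, 6.283256530761719), 86.633544921875)
dial top6 vs top2 0.5 top0 vs top2 5.4
top2 [[254, 254, 251, 253, 254, 170, 102, 240, 229], [255, 255, 255, 176, 175, 195, 188, 255, 255], [47, 36, 49, 148, 252, 143, 84, 250, 255], [36, 30, 61, 190, 217, 105, 35, 124, 223], [39, 33, 95, 223, 151, 50, 12, 26, 100]]
tab 309.16 183.88
top6 [[254, 254, 251, 253, 253, 170, 102, 240, 229], [255, 255, 255, 175, 175, 195, 186, 255, 255], [46, 34, 49, 149, 252, 141, 83, 249, 255], [35, 29, 62, 191, 216, 105, 36, 122, 223], [37, 32, 95, 221, 152, 49, 13, 25, 100]]
tab 309.16 183.87
dish 0.6 petri 38.5 scene dish 1.6 petri 2.0
brass ('top0', 6, np.float64(280.5), np.float64(189.5))
brass ('top5', 9, np.float64(281.89), np.float64(190.67))
brass ('top6', 9, np.float64(281.89), np.float64(190.67))
-40 (np.int64(285), np.int64(190)) [109 115 121] [109 114 120]
-36 (np.int64(284), np.int64(190)) [101 104 106] [101 104 106]
-32 (np.int64(283), np.int64(190)) [114 102  78] [113  99  76]
-28 (np.int64(282), np.int64(189)) [143 117  72] [161 139 102]
-24 (np.int64(280), np.int64(189)) [105 104 100] [89 92 97]
-20 (np.int64(279), np.int64(189)) [ 99 101 112] [ 97 100 110]
-16 (np.int64(278), np.int64(188)) [81 82 92] [81 83 91]
-12 (np.int64(277), np.int64(188)) [139 142 150] [137 140 149]
-8 (np.int64(276), np.int64(188)) [223 225 227] [213 217 222]
-4 (np.int64(275), np.int64(188)) [250 250 250] [244 246 248]
0 (np.int64(274), np.int64(187)) [248 248 248] [243 245 247]
4 (np.int64(273), np.int64(187)) [247 248 248] [243 245 246]
8 (np.int64(272), np.int64(187)) [247 248 248] [243 244 246]
12 (np.int64(271), np.int64(186)) [247 248 248] [242 244 246]
16 (np.int64(270), np.int64(186)) [247 247 247] [242 244 246]
20 (np.int64(268), np.int64(186)) [242 244 246] [242 244 246]
```

```bash
python3 -c "
from station import arm
print(arm.close_job())"
```

```text
the job is handed in; nothing more can be done
None
```

The job is handed in at about 27 s of the 72 s allowed. The dial is set, the block is fed against the stop, and the stick is back down at its original spot on the bench.

- **Dial:** I turned it about 100° clockwise to the red tab. The first turn stopped about 1–2 mm short, so I re-gripped and added about 2.5°. In the last picture I could view of it, the pointer runs straight into the tab. The dial pixels did not change after feeding, and the tab shifted 0.3 px at most, which is within my reading error.
- **Block:** I fed it with the stick only. The push stalled at about 5.5 N, with the handle at cutter y 146.6 mm; contact was predicted at 147.5 mm. After I withdrew the stick, the colour change at the block's rear end was still between y 16 and 20 mm (17.5 mm expected).
- **Stick and bystanders:** The stick's outline is within about 1 px and 2° of where it started. The steel dish looks unchanged in both views. The petri dish looks unchanged in the scene view, but the arm hid it in the top view, so that check rests on one camera.

I miscounted the pictures, so the last view was refused. The final check was numeric only, on pictures I could not look at. I did not check the block's side-to-side position or squareness directly, and relied on the channel's fit (33 mm for a 30 mm block).

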